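# Demould a resin block and crack the dry box for it

## Task

The cured resin block has to go into the dry box, and the box may stand open only for a moment. First lift the block out of its mould by the rib of its holder and stand it upright, holder on top, in the large petri dish, letting go of it. Then take the box's lid by its handle, pull until the sticking seal gives way without letting the lid fly wide open, and finish while holding it still with its front edge about 5 cm up, so that a colleague can slip the dish in; leave the dishes, the vials and the tweezers where they stand.

Things in the scene. Friction and masses are not known exactly. Their poses are not given: they have to be found in the camera images.
- dry_box: low desiccator box, white base and clear walls, 200 (x) x 190 (y) x 64 mm up to its gasket; fixed to the bench. Origin: centre of its underside; its front, with a round humidity dial, faces its own -x, the lid's hinge runs along the rear edge (+x)
- lid (a joint): opening angle of the dry box's lid, rad: 0 shut, grows as the front edge rises, up to 1.4; front edge 5 cm up is 0.245. The tight seal (a bead under the lid's front sits below a sprung silicone lip) holds it at first: the pull at the handle rises to about 13 to 22 N within 3 mm, then drops sharply, is gone by 0.08 rad, and leaves the lid's weight, about 3 N
- lid_handle (a point): middle of the lid's steel bow handle: round bar 10 mm thick, 76 mm straight, parallel to the hinge (box y), centre 36 mm above the lid's top, 31 mm free under it, 41 mm behind the front edge. Lid shut: 165 mm ahead (box -x) of and 45 mm above the hinge axis, 109 mm above the bench. Its axes are the box's when shut and turn with the lid
- lid_hinge (a point): middle of the lid's hinge axis, along the box's y: x +100, z +64 mm from the box's origin
- lid_front (a point): middle of the lower front edge of the lid, 206 mm ahead of the hinge. The lid is a clear plate in a white frame, 206 x 196 x 8 mm, about 0.45 kg; it falls back shut when let go
- mould: grey silicone casting mould, 136 (x) x 50 (y) x 18 mm, lying on the bench, does not move; three open cavities in a row along x at -42, 0 and +42 mm, 23.5 x 17.5 mm and 12.5 mm deep. Origin: centre of its underside. The block sits in the cavity at x = -42
- block: cured block, about 25 g: ivory resin foot 22 (x) x 16 (y) x 12 mm, on it a white holder plate 32 x 26 x 4 mm, on that an upright rib 26 (x) x 10 (y) x 14 mm to grip (across y); 30 mm high. Origin: centre of the resin's underside, z up. In the mould the resin is in the cavity, the plate lies on the mould's top, and its axes are the mould's
- petri_large: the large petri dish, open, clear, 68 mm across, 13 mm high, floor 2 mm, inside 52 mm across; loose, 40 g. Origin: centre of its underside
- petri_spare: a smaller empty petri dish, 40 mm across, 13 mm high; not to be used or moved. Origin: centre of its underside
- stain_vial: small brown bottle with a white cap, 25 mm across, 58 mm high; bystander. Origin: centre of its underside
- dye_vial: small brown bottle with a black cap, 27 mm across, 62 mm high; bystander. Origin: centre of its underside
- tweezers: steel tweezers, 116 mm long (own y), 12 x 9 mm, lying on the bench; bystander. Origin: centre of the underside

How it is judged:
By the outcome, as a careful person would: the job done as asked, in the order asked, and still so for the second after the job is handed in, while the arm keeps its last pose, push and grip.
It also fails if it takes over 64 s, if anything falls off the work surface, if the arm or the gripper's body presses on something with over 40 N, if the wrist force passes 120 N, or if a joint passes its speed limit or range.

## Robot

A 6-joint arm with a two-finger parallel gripper is mounted at the origin on a cart in front of the work surface, level with it; the furniture and walls round the work are solid. World frame = base frame: x ahead of the robot, y to its left, z up, the work surface at z = 0. Lengths are in m, angles in rad, forces in N, time in s.
With the tool pointing down it reaches from about 0.325 to 0.775 m from the base axis. Payload 5.5 kg.
Tool frame: the origin (TCP) lies between the finger pads, 19 mm behind the fingertips; this is the grasp point; z points along the fingers, x is the direction in which the jaws open and shut, and the axes are right-handed (so a half turn about z gives the same grasp; the last joint's range is limited). The gripper opens to 88 mm and grips with 3 to 60 N. Pads are 20 mm wide; open, the fingers measure 115 mm over their backs; the gripper's body (75 mm by 178 mm) begins 61 mm behind the grasp point.
Start: joints at [1.151, 0.091, 1.231, -0, 1.82, -0.057], TCP at [0.213, 0.561, 0.241] pointing down, gripper open.
Joint ranges: [-2.87, 2.87], [-0.86, 2.18], [0.17, 2.46], [-1.51, 4.65], [0.06, 2.69], [-2.65, 2.65]. Speed limits (rad/s): [2.57, 2.57, 3.01, 3.14, 3.14, 3.14].

## Interface

Orientations are given as [roll, pitch, yaw] about the fixed x, y, z axes, in that order (R = Rz(yaw) Ry(pitch) Rx(roll)).
In Python, from workcell import robot gives the robot as it stands.
- The arm moves only by the shell command python3 -m crank 'ROWS' [FORCE]. ROWS is a JSON object of lists of equal length, an entry for each row: "linear": the shift along the tool's x, y, z in cm, a list of three; "twist": the turn, a rotation vector about the tool's x, y, z in degrees, a list of three; "grip": the closure, from -1 (fully open) to 1 (shut). In form: {"linear": [[dx, dy, dz], ...], "twist": [[ax, ay, az], ...], "grip": [grip, ...]}. A call has 1 to 12 rows; each row is the pose to reach, as a shift and turn from the pose commanded when the call began, along the tool's axes at that moment; what a row does not reach only later rows make up. A row lasts 1/12 s, in which the tool goes at most 41.7 mm and 7.16 degrees, less where a joint would pass 70% of its speed; a pose out of reach is approached as far as the arm can. A call with a gripper value outside its range is refused whole. The fingers move at their own pace and stop on an object; FORCE is the grip in N (left out, the last holds). Time passes only in rows, so rows that repeat a pose let the fingers close. It gives the time, the measured TCP pose, the force and the opening at its end, in the units of the state.
- robot.get_obs(): the state, without advancing time (a new reading comes with each control period).
- robot.camera(name): name is "scene" or "top" or "wrist"; returns a dict with "img" (400x640x3 uint8, red, green, blue), "z_map" (400x640 float32, m along the optical axis (not along the pixel's ray), 0 where there is no reading), "mtx" (3x3 intrinsics, pixels), "camera_from_world" (4x4, takes a point from world to camera coordinates). Camera axes: x right, y up, looking along -z (the intrinsics and any distortion apply to the point x, -y, -z); pixel columns grow to the right and rows downward; lengths in m; the calibration is good to about 2 mm. A picture is of the moment at which its call begins.
- robot.hand_in(): hands the job in, once; it reports no verdict.
Trained networks look in a picture, given as the dict that the camera call returned (one of the last four; its "shot" number tells which), for a name from the list of things; names that differ only in an ending like _2 or _b are one class to them, and where a whole thing is asked for, a point or a joint stands for the part that bears it (a point fixed in the world has none). Each returns a list of dicts, best first, with "score" (0 to 1); they miss things now and then, are a little off and sometimes report something else, mostly with a low value. They report only what shows in the picture. A call takes as long as a camera call.
- robot.find_in(picture, name): "box" ([centre column, centre row, width, height] in pixels, round what is visible of it).
- robot.cut_out(picture, name): "pixels" (400x640 bool, what is visible of it) and "box" ([centre column, centre row, width, height] in pixels, round what is visible of it).
- robot.landmark_of(picture, name): "xy" ([column, row] in pixels: a listed point, or the origin of a listed thing).
The state is a dict: "clock": time; "qpos": joint angles; "qd": joint speeds; "joint_efforts": joint torques, N m; "ee_pos": TCP position; "ee_rot": TCP orientation; "ft_force": force on the tool from outside, world axes, zero at the start; "wrist_torque": the same for the moment, N m; "opening": finger opening in m.
Only numpy, scipy, OpenCV 4.12 (cv2) and the standard library are available. Lean on these libraries where they do the work, as an engineer would, in place of code of your own. Each camera call takes 0.05 s, during which the arm holds its last target.

## Working session

There is one attempt and no reset: what is moved stays moved. The work goes in short steps, Python scripts to look and compute and a shell command to move; the robot and the scene stay as the last step left them, time stands still between calls to the robot, and variables do not carry over. Pictures are saved under pics/ and viewed, and the job is handed in when it is done.

```bash
mkdir -p pics; ls; cat > h.py <<'E'
import numpy as np,cv2
from workcell import robot
from scipy.spatial.transform import Rotation as R
def shot(n,f=None):
    p=robot.camera(n)
    if f: cv2.imwrite('pics/'+f,p['img'][:,:,::-1])
    return p
def w(p,uv,z=None):
    """pixel->world; with depth, or onto plane z"""
    K=p['mtx'];T=np.linalg.inv(p['camera_from_world'])
    r=np.array([(uv[0]-K[0,2])/K[0,0],-(uv[1]-K[1,2])/K[1,1],-1.])
    if z is None:
        d=p['z_map'][int(round(uv[1])),int(round(uv[0]))]
        return T[:3,:3]@(r*d)+T[:3,3]
    D=T[:3,:3]@r;o=T[:3,3]
    return o+D*(z-o[2])/D[2]
def cloud(p,mask=None):
    K=p['mtx'];T=np.linalg.inv(p['camera_from_world']);z=p['z_map']
    v,u=np.nonzero((z>0)&(mask if mask is not None else True))
    d=z[v,u];c=np.stack([(u-K[0,2])/K[0,0]*d,-(v-K[1,2])/K[1,1]*d,-d],1)
    return c@T[:3,:3].T+T[:3,3],u,v
def proj(p,X):
    K=p['mtx'];c=p['camera_from_world']@np.append(X,1)
    return K[0,0]*c[0]/-c[2]+K[0,2],K[1,1]*-c[1]/-c[2]+K[1,2]
E
python3 - <<'E'
from h import *
o=robot.get_obs();print(o)
names="dry_box lid lid_handle lid_hinge lid_front mould block petri_large petri_spare stain_vial dye_vial tweezers".split()
for c in ['top','scene']:
    p=shot(c,c+'0.png');print(c,np.round(p['mtx'],1).tolist(),[k for k in p])
    for n in names:
        f=robot.landmark_of(p,n)[:2]
        for q in f: print(n,round(q['score'],2),np.round(q['xy'],1),np.round(w(p,q['xy']),3))
E
```

```text
pics
{'clock': 0.0, 'qpos': array([ 1.15134187e+00,  9.18319299e-02,  1.23181855e+00, -1.72695577e-06,
        1.81979414e+00, -5.66932854e-02]), 'qd': array([ 1.67556474e-03, -2.37700072e-03,  1.00579871e-03, -9.14671514e-04,
       -8.43605437e-04,  3.55930793e-05]), 'joint_efforts': array([-1.26108844e-03, -4.46478438e+01, -4.06424940e+01,  6.96721324e-02,
        2.99497170e-02, -1.32924174e-04]), 'ee_pos': array([0.21281302, 0.56072952, 0.24026099]), 'ee_rot': array([-3.14148939e+00,  1.84907872e-03,  1.20803483e+00]), 'ft_force': array([ 0.08132997,  0.41285531, -0.80347779]), 'wrist_torque': array([ 0.01153995, -0.03086317, -0.01625358]), 'opening': 0.08751758742881396}
top [[376.3, 0.0, 320.0], [0.0, 376.3, 195.6], [0.0, 0.0, 1.0]] ['img', 'z_map', 'mtx', 'camera_from_world', 'shot']
dry_box 0.77 [249.2 190.3] [0.546 0.06  0.073]Traceback (most recent call last):
  File "<stdin>", line 7, in <module>
ValueError: it knows: block, dry_box, dye_vial, lid_front, lid_handle, lid_hinge, mould, petri_large, petri_spare, stain_vial, tweezers
```

```bash

python3 - <<'E'
from h import *
names="dry_box lid_handle lid_hinge lid_front mould block petri_large petri_spare stain_vial dye_vial tweezers".split()
for c in ['top','scene']:
    p=shot(c,c+'0.png');print(c,np.round(np.linalg.inv(p['camera_from_world']),3).tolist())
    for n in names:
        f=robot.landmark_of(p,n)[:2]
        for q in f: print(n,round(q['score'],2),np.round(q['xy'],1),np.round(w(p,q['xy']),3),np.round(w(p,q['xy'],0),3))
E
```

```text
top [[0.019, 0.996, -0.088, 0.454], [-1.0, 0.02, 0.016, -0.101], [0.018, 0.088, 0.996, 1.007], [0.0, 0.0, 0.0, 1.0]]
dry_box 0.75 [248.  191.5] [0.544 0.064 0.071] [0.55  0.076 0.   ]
lid_handle 0.78 [234.3 212.8] [0.49  0.095 0.075] [0.493 0.11  0.   ]
lid_hinge 0.63 [365.8 153.5] [ 0.661 -0.24  -0.   ] [ 0.661 -0.239  0.   ]
lid_hinge 0.55 [255.1 153.9] [0.638 0.049 0.074] [0.653 0.061 0.   ]
lid_front 0.56 [238.4 233.3] [0.438 0.097 0.   ] [0.438 0.097 0.   ]
mould 0.9 [337.6 215. ] [ 0.491 -0.164  0.017] [ 0.492 -0.165  0.   ]
block 0.54 [358.2 220.4] [ 0.478 -0.216  0.038] [ 0.479 -0.221  0.   ]
block 0.24 [234.7 234.2] [0.436 0.107 0.001] [0.436 0.107 0.   ]
petri_large 0.7 [410.  210.6] [ 0.507 -0.356  0.013] [ 0.508 -0.36   0.   ]
petri_spare 0.48 [354.7 167.8] [ 0.618 -0.208  0.017] [ 0.621 -0.21   0.   ]
petri_spare 0.45 [237.4 232.3] [0.442 0.085 0.074] [0.441 0.1   0.   ]
stain_vial 0.39 [350.6 151.8] [ 0.656 -0.194  0.043] [ 0.664 -0.198  0.   ]
dye_vial 0.57 [365.2 152.6] [ 0.664 -0.238 -0.003] [ 0.663 -0.238  0.   ]
tweezers 0.61 [236.9 255.3] [ 0.381  0.1   -0.002] [0
[... 381 characters left out ...]
6] [0.716 0.154 0.003] [0.719 0.159 0.   ]
lid_front 0.74 [258.5 190.2] [0.442 0.079 0.07 ] [0.479 0.196 0.   ]
mould 0.88 [326.4 264.8] [ 0.481 -0.214  0.037] [ 0.502 -0.174  0.   ]
block 0.7 [325.  276.3] [ 0.473 -0.224  0.017] [ 0.483 -0.206  0.   ]
petri_large 0.62 [373.7 323.9] [ 0.497 -0.374  0.013] [ 0.504 -0.364  0.   ]
petri_spare 0.81 [380.1 261.4] [ 0.607 -0.224  0.01 ] [ 0.614 -0.214  0.   ]
stain_vial 0.63 [391.2 250. ] [ 0.653 -0.198  0.008] [ 0.659 -0.19   0.   ]
stain_vial 0.15 [325.9 276.9] [ 0.474 -0.227  0.018] [ 0.483 -0.209  0.   ]
dye_vial 0.57 [412.5 260.5] [ 0.666 -0.258  0.016] [ 0.68  -0.242  0.   ]
tweezers 0.57 [236.8 216.3] [0.385 0.094 0.   ] [0.385 0.094 0.   ]
```

View pics/top0.png

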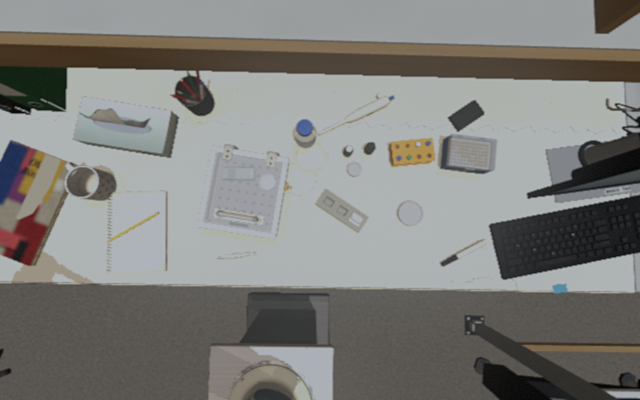

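View pics/scene0.png

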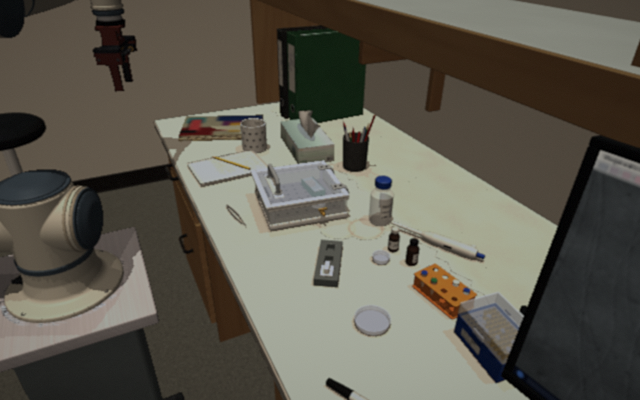

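The top view shows the box at px (205–288, 148–237), its handle near (240,216), the mould near (342,210) with the block at its right end (357,219), and the large dish at (410,213). Next I'll fit the poses from masks and depth.

```bash

python3 - <<'E'
from h import *
p=shot('top')
im=p['img']
cv2.imwrite('pics/z1.png',cv2.resize(im[140:260,190:440][:,:,::-1],None,fx=3.2,fy=3.2,interpolation=cv2.INTER_CUBIC))
def fit(name,z):
    q=robot.cut_out(p,name)
    if not q: print(name,'none');return
    m=q[0]['pixels'];v,u=np.nonzero(m)
    P=np.array([w(p,(a,b),z)[:2] for a,b in zip(u,v)])
    r=cv2.minAreaRect((P*1000).astype(np.float32));print(name,round(q[0]['score'],2),m.sum(),np.round(r[0],1),np.round(r[1],1),round(r[2],1),'mean',np.round(P.mean(0),4))
for n,z in [('mould',.018),('block',.03),('petri_large',.013),('petri_spare',.013),('dry_box',.072),('lid_handle',.072),('stain_vial',.058),('dye_vial',.062),('tweezers',.005)]: fit(n,z)
X,u,v=cloud(p)
for nm,c,r,lo,hi in [('mould',(.498,-.17),.09,.012,.025),('block',(.477,-.212),.04,.028,.05),('pl',(.505,-.357),.05,.008,.02),('boxtop',(.55,.06),.17,.06,.09),('handle',(.5,.09),.1,.095,.13)]:
    s=(np.hypot(X[:,0]-c[0],X[:,1]-c[1])<r)&(X[:,2]>lo)&(X[:,2]<hi)
    if s.sum()>4:
        r=cv2.minAreaRect((X[s,:2]*1000).astype(np.float32));print(nm,s.sum(),np.round(r[0],1),np.round(r[1],1),round(r[2],1),np.median(X[s,2]),X[s].mean(0))
E
```

```text
mould 0.61 853 [ 503.9 -174.6] [135.4  51.6] 57.7 mean [ 0.507  -0.1692]
block none
petri_large 0.88 561 [ 499.6 -359.2] [66.5 69.3] 0.0 mean [ 0.5007 -0.3596]
petri_spare 0.47 184 [ 615.4 -209.1] [37.9 37.5] 0.7 mean [ 0.6165 -0.2088]
dry_box 0.93 6581 [547.9  69.2] [205.4 217. ] 82.4 mean [0.5432 0.0737]
lid_handle 0.76 6696 [547.4  73.7] [201.4 216.9] 81.5 mean [0.5434 0.0748]
stain_vial none
dye_vial 0.48 117 [ 663.8 -240.3] [25.3 33.2] 46.2 mean [ 0.6634 -0.2403]
tweezers none
mould 827 [ 504.1 -176.4] [135.4  50.1] 57.4 0.01850335407723791 [ 0.50379285 -0.17675744  0.01858619]
block 43 [ 481.9 -211.2] [25.2 10. ] 56.9 0.03605031557000149 [ 0.48189515 -0.21113632  0.03554838]
pl 522 [ 500.8 -358.4] [64.  65.9] 0.2 0.013024055610176 [ 0.50097866 -0.358798    0.01306617]
boxtop 6405 [548.5  74.5] [196.6 216.7] 82.0 0.07290927935111746 [0.54497415 0.07417113 0.07295933]
handle 176 [481.6  82.9] [98.7  9.9] 82.0 0.11315073180591284 [0.48141357 0.08135347 0.11245542]
```

View pics/z1.png

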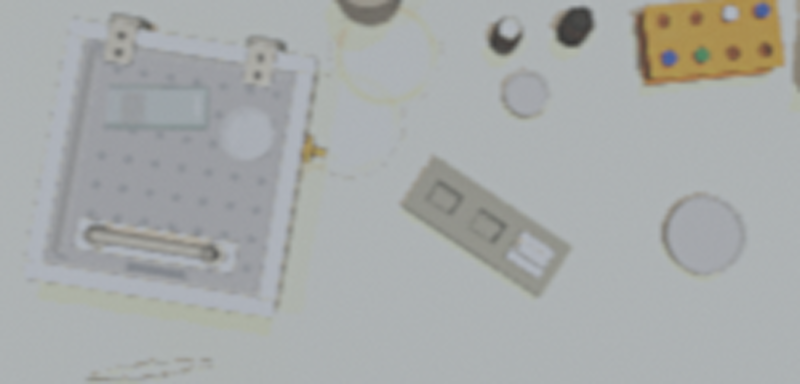

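```bash
cat > go.py <<'E'
import sys
from h import *
# target world x y z yaw_deg [tilt_deg about world axis dir] -> tool-frame shift (cm) & twist (deg) from measured pose
def tgt(x,y,z,yaw,Rt=None):
    o=robot.get_obs();R0=R.from_euler('xyz',o['ee_rot'])
    T=R.from_euler('xyz',[np.pi,0,np.radians(yaw)]) if Rt is None else Rt
    print('lin cm',np.round(R0.inv().apply(np.array([x,y,z])-o['ee_pos'])*100,2),'twist',np.round((R0.inv()*T).as_rotvec(degrees=True),2))
def st():
    o=robot.get_obs();print('t',round(o['clock'],2),np.round(o['ee_pos'],4),np.round(np.degrees(o['ee_rot']),2),'F',np.round(o['ft_force'],1),'op',round(o['opening'],4))
if __name__=='__main__':
    st();tgt(*map(float,sys.argv[1:5]))
E
python3 go.py .4816 -.2115 .16 -32.6
python3 -c "
from h import *
p=shot('top')
for uv in [(250,45),(320,55),(320,72),(400,70)]: print(w(p,uv))"
```

```text
t 1.8 [0.2129 0.5609 0.2413] [180.     0.    69.21] F [0.1 0.4 0.8] op 0.0874
lin cm [-62.68  52.53   8.14] twist [  0.     0.   101.81]
[ 0.7172401  -0.00372374  0.48170044]
[ 0.71046693 -0.10541578  0.47027353]
[ 0.71007667 -0.10650597  0.41062644]
[ 0.71048246 -0.23468454  0.42536425]
```

```bash
python3 -m crank '{"linear":[[-2,1.7,0],[-5,4.2,0],[-8,6.7,0],[-11,9.2,0],[-14,11.7,0],[-17,14.2,0],[-20,16.8,0],[-23,19.3,0],[-26,21.8,0],[-29,24.3,0],[-31,26,0],[-32,26.8,0]],"twist":[[0,0,3],[0,0,8],[0,0,13],[0,0,18],[0,0,23],[0,0,28],[0,0,33],[0,0,38],[0,0,43],[0,0,47],[0,0,50],[0,0,52]],"grip":[-1,-1,-1,-1,-1,-1,-1,-1,-1,-1,-1,-1]}'; python3 go.py .4816 -.2115 .16 -32.6
```

```text
clock: 2.85
ee_pos: [0.3506, 0.1639, 0.2417]
ee_rot: [3.141, -0.001, 0.294]
ft_force: [-0.6, 0.0, -1.2]
opening: 0.0879
t 2.85 [0.3506 0.1639 0.2417] [ 1.7995e+02 -7.0000e-02  1.6870e+01] F [-0.6  0.  -1.2] op 0.0879
lin cm [ 1.63 39.72  8.21] twist [ 2.000e-02 -9.000e-02  4.947e+01]
```

```bash
python3 -m crank '{"linear":[[0.1,2,0],[0.2,5,0],[0.4,9,0],[0.6,13,0],[0.8,17,0],[1,21,0],[1.2,25,1.5],[1.3,29,3],[1.5,33,5],[1.6,36.5,6.5],[1.6,38.5,7.5],[1.6,39.7,8.2]],"twist":[[0,0,3],[0,0,7],[0,0,12],[0,0,17],[0,0,22],[0,0,27],[0,0,32],[0,0,37],[0,0,41],[0,0,45],[0,0,48],[0,0,49.4]],"grip":[-1,-1,-1,-1,-1,-1,-1,-1,-1,-1,-1,-1]}'; python3 - <<'E'
from h import *
from go import *
p=shot('wrist','w1.png')
T=np.linalg.inv(p['camera_from_world']);print(np.round(T,3).tolist())
X,u,v=cloud(p)
c=(.4816,-.2115)
s=(np.hypot(X[:,0]-c[0],X[:,1]-c[1])<.03)&(X[:,2]>.031)&(X[:,2]<.05)
r=cv2.minAreaRect((X[s,:2]*1000).astype(np.float32));print(s.sum(),np.round(r[0],1),np.round(r[1],1),round(r[2],1),np.median(X[s,2]))
s=(np.hypot(X[:,0]-.504,X[:,1]+.176)<.09)&(X[:,2]>.013)&(X[:,2]<.025)
if s.sum(): r=cv2.minAreaRect((X[s,:2]*1000).astype(np.float32));print(s.sum(),np.round(r[0],1),np.round(r[1],1),round(r[2],1),np.median(X[s,2]))
print(robot.landmark_of(p,'block'))
tgt(.4816,-.2115,.16,-32.6)
E
```

```text
clock: 3.85
ee_pos: [0.4822, -0.2102, 0.157]
ee_rot: [3.141, 0.003, -0.567]
ft_force: [0.2, 0.2, 0.1]
opening: 0.0877
[[0.844, 0.519, 0.136, 0.52], [-0.536, 0.817, 0.21, -0.153], [-0.002, -0.25, 0.968, 0.3], [0.0, 0.0, 0.0, 1.0]]
368 [ 483.9 -211.8] [25.4  9.2] 57.5 0.035550697293032174
8074 [ 505.8 -176.8] [136.1  50.1] 57.5 0.01790554138544992
[{'xy': [317.1, 194.9], 'score': 0.83}, {'xy': [524.5, 113.2], 'score': 0.4}]
lin cm [ 0.11  0.27 -0.25] twist [0.02 0.2  0.31]
```

View pics/w1.png

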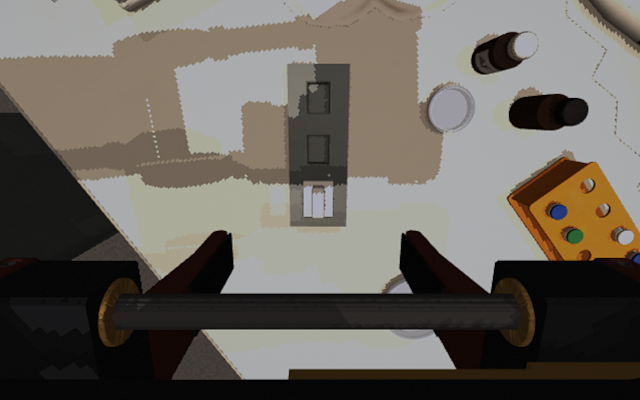

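Wrist view: the mould runs upright at columns 289–349 and the rib is at (318,202), centred between the fingertips (232 and 402). The two cameras agree to 2 mm, so I'll descend.

```bash
python3 go.py .483 -.2115 .0435 -32.5; python3 -m crank '{"linear":[[0.1,0.3,1],[0.1,0.2,3],[0.1,0.2,5],[0.1,0.2,7],[0.1,0.2,8.5],[0.1,0.2,9.2],[0.1,0.2,9.2]],"twist":[[0,0,0],[0,0,0],[0,0,0],[0,0,0],[0,0,0],[0,0,0],[0,0,0]],"grip":[-1,-1,-0.6,-0.4,-0.2,-0.2,-0.2]}' 15; python3 go.py .483 -.2115 .0435 -32.5
```

```text
t 3.95 [ 0.4821 -0.2086  0.1575] [179.98   0.2  -32.29] F [ 0.1  0.6 -0.3] op 0.0879
lin cm [ 0.27  0.19 11.4 ] twist [0.02 0.2  0.21]
clock: 4.53
ee_pos: [0.4818, -0.2084, 0.0662]
ee_rot: [-3.142, 0.002, -0.559]
ft_force: [-0.3, 0.5, -0.7]
opening: 0.0583
t 4.53 [ 0.4818 -0.2084  0.0662] [-1.800e+02  1.100e-01 -3.205e+01] F [-0.3  0.5 -0.7] op 0.0583
lin cm [0.27 0.2  2.27] twist [-0.    0.11  0.45]
```

```bash
python3 -m crank '{"linear":[[0.2,0.2,0.5],[0.2,0.2,1.2],[0.2,0.2,1.7],[0.2,0.2,2.0],[0.2,0.2,2.2],[0.2,0.2,2.2]],"twist":[[0,0,0.4],[0,0,0.4],[0,0,0.4],[0,0,0.4],[0,0,0.4],[0,0,0.4]],"grip":[-0.2,-0.2,-0.2,-0.2,-0.2,-0.2]}' 15; python3 go.py .483 -.2115 .0435 -32.5
python3 -c "
from h import *
shot('wrist','w2.png');shot('scene','s2.png')"; python3 go.py .483 -.2115 .0435 -32.5
```

```text
clock: 5.03
ee_pos: [0.4829, -0.2127, 0.0449]
ee_rot: [3.142, 0.001, -0.569]
ft_force: [0.2, 0.2, -0.1]
opening: 0.0527
t 5.03 [ 0.4829 -0.2127  0.0449] [ 1.800e+02  4.000e-02 -3.259e+01] F [ 0.2  0.2 -0.1] op 0.0527
lin cm [-0.06 -0.11  0.14] twist [ 0.    0.04 -0.09]
t 5.13 [ 0.4832 -0.2129  0.0455] [-1.800e+02 -1.000e-02 -3.259e+01] F [-1.3 -0.7  0.4] op 0.0524
lin cm [-0.09 -0.11  0.2 ] twist [-0.   -0.01 -0.09]
```

View pics/w2.png

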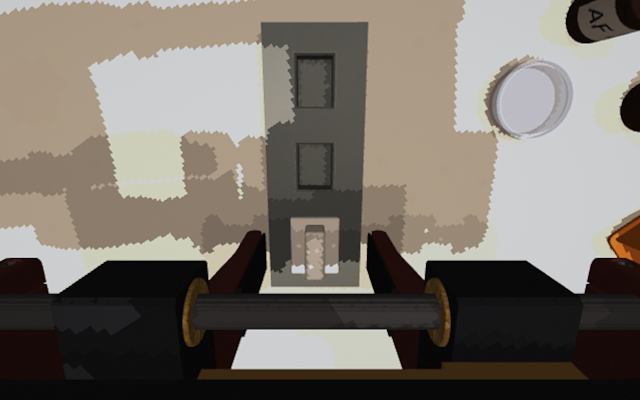

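The rib (column 315) is centred between the fingertips (265 and 368). Lowering 1 mm and closing.

```bash
python3 -m crank '{"linear":[[0,-0.1,0.1],[0,-0.1,0.1],[0,-0.1,0.1],[0,-0.1,0.1],[0,-0.1,0.1],[0,-0.1,0.1],[0,-0.1,0.1],[0,-0.1,0.1]],"twist":[[0,0,0],[0,0,0],[0,0,0],[0,0,0],[0,0,0],[0,0,0],[0,0,0],[0,0,0]],"grip":[0,0.3,0.5,0.7,0.8,0.9,0.9,0.9]}' 15; python3 go.py .483 -.2115 .0435 -32.5
```

```text
clock: 5.8
ee_pos: [0.4834, -0.2118, 0.0444]
ee_rot: [3.142, 0.001, -0.569]
ft_force: [-1.8, 0.9, 1.7]
opening: 0.01
t 5.8 [ 0.4834 -0.2118  0.0444] [ 1.800e+02  4.000e-02 -3.259e+01] F [-1.8  0.9  1.7] op 0.01
lin cm [-0.05 -0.    0.09] twist [ 0.    0.04 -0.09]
```

```bash
python3 -m crank '{"linear":[[0,0,-0.2],[0,0,-0.5],[0,0,-1],[0,0,-1.5],[0,0,-2],[0,0,-2.6],[0,0,-3.3],[0,0,-4],[0,0,-4.6],[0,0,-5],[0,0,-5],[0,0,-5]],"twist":[[0,0,0],[0,0,0],[0,0,0],[0,0,0],[0,0,0],[0,0,0],[0,0,0],[0,0,0],[0,0,0],[0,0,0],[0,0,0],[0,0,0]],"grip":[0.9,0.9,0.9,0.9,0.9,0.9,0.9,0.9,0.9,0.9,0.9,0.9]}' 20; python3 go.py .5009 -.3588 .0945 -32.5
python3 - <<'E'
from h import *
p=shot('wrist','w3.png');s=shot('scene','s3.png');t=shot('top')
c=cv2.resize(s['img'][150:380,250:450],None,fx=2.6,fy=2.6);cv2.imwrite('pics/s3z.png',c[:,:,::-1])
for q,n in((p,'wrist'),(t,'top'),(s,'scene')):
    X,u,v=cloud(q)
    m=(np.hypot(X[:,0]-.501,X[:,1]+.359)<.05)&(X[:,2]>.0085)&(X[:,2]<.02)
    if m.sum()>20:
        P=(X[m,:2]*1000).astype(np.float32);print(n,m.sum(),cv2.minEnclosingCircle(P),cv2.minAreaRect(P))
E
```

```text
clock: 6.8
ee_pos: [0.4837, -0.212, 0.0946]
ee_rot: [-3.142, -0.0, -0.569]
ft_force: [-0.4, 0.4, -1.1]
opening: 0.0102
t 6.8 [ 0.4837 -0.212   0.0946] [-1.800e+02 -3.000e-02 -3.259e+01] F [-0.4  0.4 -1.1] op 0.0102
lin cm [9.350e+00 1.144e+01 1.000e-02] twist [-0.   -0.03 -0.09]
wrist 296 ((528.3809814453125, -373.1014404296875), 18.8167724609375) ((529.0717163085938, -373.5049133300781), (37.46358871459961, 8.171265602111816), 59.70967102050781)
scene 855 ((499.8553161621094, -359.130615234375), 35.88082504272461) ((500.464599609375, -359.71185302734375), (68.39041137695312, 68.68937683105469), 21.906171798706055)
```

View pics/w3.png

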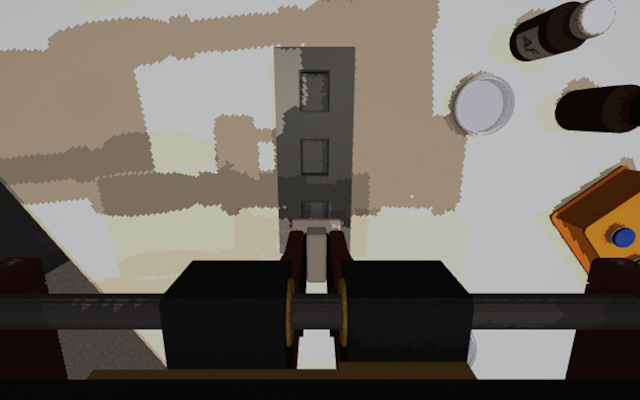

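View pics/s3z.png

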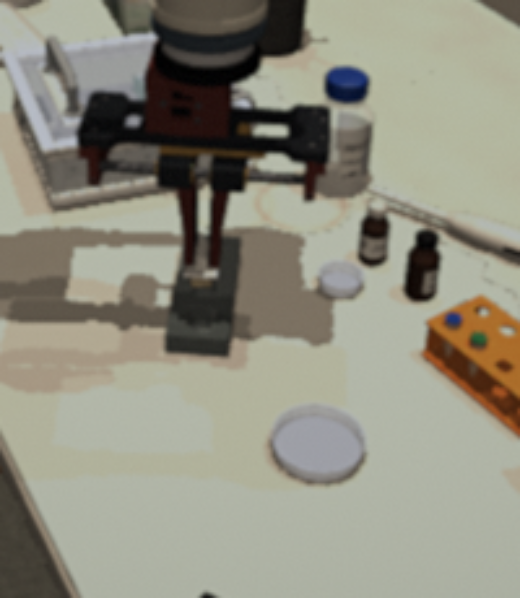

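Block held in the grip and clear of the mould; the dish is undisturbed at (0.5007, −0.359). Moving above it.

```bash
python3 -m crank '{"linear":[[0.4,0.5,0],[1.2,1.5,0],[2.3,2.8,0],[3.4,4.2,0],[4.5,5.6,0],[5.6,6.9,0],[6.7,8.2,0],[7.8,9.5,0],[8.6,10.6,0],[9.2,11.2,0],[9.3,11.4,0],[9.3,11.4,0]],"twist":[[0,0,0],[0,0,0],[0,0,0],[0,0,0],[0,0,0],[0,0,0],[0,0,0],[0,0,0],[0,0,0],[0,0,0],[0,0,0],[0,0,0]],"grip":[0.9,0.9,0.9,0.9,0.9,0.9,0.9,0.9,0.9,0.9,0.9,0.9]}' 20; python3 go.py .5012 -.3592 .0405 -32.5
python3 - <<'E'
from h import *
p=shot('wrist','w4.png');s=shot('scene')
c=cv2.resize(s['img'][150:380,250:450],None,fx=2.6,fy=2.6);cv2.imwrite('pics/s4z.png',c[:,:,::-1])
E
```

```text
clock: 7.95
ee_pos: [0.5004, -0.3586, 0.094]
ee_rot: [-3.141, 0.001, -0.57]
ft_force: [-0.1, 0.5, -0.3]
opening: 0.01
t 7.95 [ 0.5004 -0.3586  0.094 ] [-1.7999e+02  4.0000e-02 -3.2630e+01] F [-0.1  0.5 -0.3] op 0.01
lin cm [0.1  0.01 5.35] twist [-0.01  0.04 -0.13]
```

View pics/s4z.png

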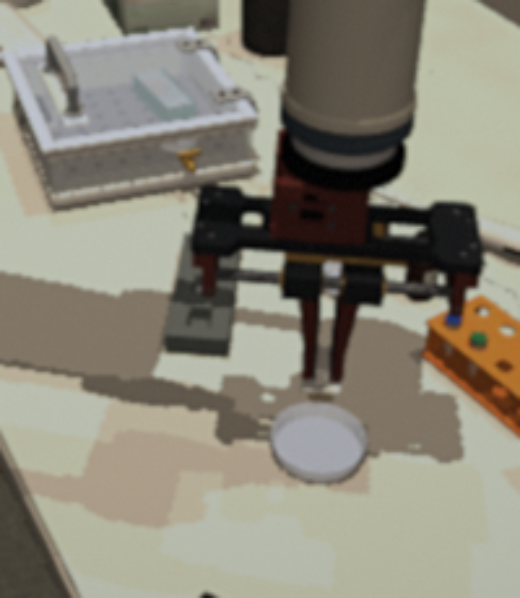

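View pics/w4.png

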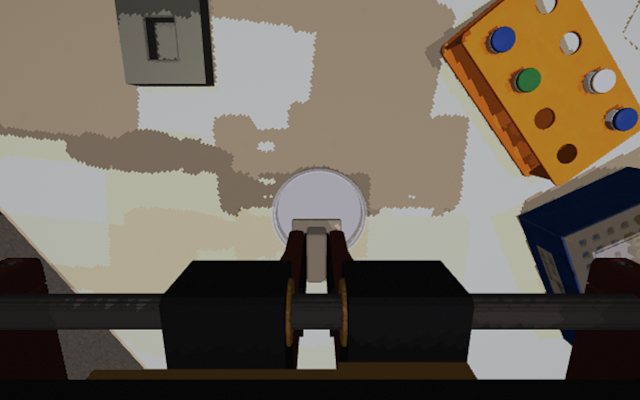

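Both views show the block upright and centred over the dish (wrist view: dish centre column 320, rib column 316). Lowering.

```bash
python3 -m crank '{"linear":[[0.1,0,0.5],[0.1,0,1.2],[0.1,0,2],[0.1,0,2.8],[0.1,0,3.5],[0.1,0,4.1],[0.1,0,4.6],[0.1,0,4.9],[0.1,0,5.0],[0.1,0,5.1],[0.1,0,5.2],[0.1,0,5.2]],"twist":[[0,0,0],[0,0,0],[0,0,0],[0,0,0],[0,0,0],[0,0,0],[0,0,0],[0,0,0],[0,0,0],[0,0,0],[0,0,0],[0,0,0]],"grip":[0.9,0.9,0.9,0.9,0.9,0.9,0.9,0.9,0.9,0.9,0.9,0.9]}' 20; python3 go.py .5012 -.3592 .0405 -32.5
```

```text
clock: 9.05
ee_pos: [0.5016, -0.3587, 0.0425]
ee_rot: [3.142, -0.0, -0.569]
ft_force: [0.1, 0.0, -0.1]
opening: 0.0099
t 9.05 [ 0.5016 -0.3587  0.0425] [ 1.800e+02 -2.000e-02 -3.259e+01] F [ 0.1  0.  -0.1] op 0.0099
lin cm [-0.01  0.06  0.2 ] twist [ 0.   -0.02 -0.09]
```

```bash
python3 -m crank '{"linear":[[0,0,0.05],[0,0,0.05],[0,0,0.05]],"twist":[[0,0,0],[0,0,0],[0,0,0]],"grip":[0.9,0.9,0.9]}' ; python3 go.py .5012 -.3592 .0405 -32.5
```

```text
clock: 9.3
ee_pos: [0.5015, -0.3587, 0.042]
ee_rot: [3.142, -0.0, -0.569]
ft_force: [-0.2, -0.4, -0.5]
opening: 0.01
t 9.3 [ 0.5015 -0.3587  0.042 ] [ 1.800e+02 -2.000e-02 -3.259e+01] F [-0.2 -0.4 -0.5] op 0.01
lin cm [-0.    0.06  0.15] twist [ 0.   -0.02 -0.09]
```

```bash
python3 -m crank '{"linear":[[0,0,0.05],[0,0,0.1],[0,0,0.1],[0,0,0.1]],"twist":[[0,0,0],[0,0,0],[0,0,0],[0,0,0]],"grip":[0.9,0.9,0.9,0.9]}' ; python3 go.py .5012 -.3592 .0405 -32.5
```

```text
clock: 9.63
ee_pos: [0.5014, -0.3586, 0.0407]
ee_rot: [-3.142, 0.0, -0.569]
ft_force: [-0.3, -0.0, -0.7]
opening: 0.0097
t 9.63 [ 0.5014 -0.3586  0.0407] [-1.800e+02  1.000e-02 -3.259e+01] F [-0.3 -0.  -0.7] op 0.0097
lin cm [0.02 0.06 0.02] twist [-0.    0.01 -0.09]
```

```bash
python3 -m crank '{"linear":[[0,0,0.05],[0,0,0.05],[0,0,0.05]],"twist":[[0,0,0],[0,0,0],[0,0,0]],"grip":[0.9,0.9,0.9]}' ; python3 go.py .5012 -.3592 .0405 -32.5
```

```text
clock: 9.88
ee_pos: [0.5015, -0.3587, 0.0404]
ee_rot: [3.142, -0.0, -0.569]
ft_force: [-0.1, 0.1, -1.0]
opening: 0.0097
t 9.88 [ 0.5015 -0.3587  0.0404] [180.    -0.   -32.59] F [-0.1  0.1 -1. ] op 0.0097
lin cm [ 0.01  0.06 -0.01] twist [ 0.   -0.   -0.09]
```

```bash
python3 -m crank '{"linear":[[0,0,0.05],[0,0,0.05],[0,0,0.05]],"twist":[[0,0,0],[0,0,0],[0,0,0]],"grip":[0.9,0.9,0.9]}' ; python3 go.py .5012 -.3592 .0405 -32.5
```

```text
clock: 10.13
ee_pos: [0.5015, -0.3587, 0.0404]
ee_rot: [3.142, -0.0, -0.569]
ft_force: [-1.6, 1.1, 3.3]
opening: 0.0094
t 10.13 [ 0.5015 -0.3587  0.0404] [ 1.800e+02 -2.000e-02 -3.259e+01] F [-1.6  1.1  3.3] op 0.0094
lin cm [ 0.    0.06 -0.01] twist [ 0.   -0.02 -0.09]
```

```bash
python3 - <<'E'
from h import *
s=shot('scene')
c=cv2.resize(s['img'][260:350,330:420],None,fx=6,fy=6,interpolation=cv2.INTER_CUBIC);cv2.imwrite('pics/s5z.png',c[:,:,::-1])
for i in range(6):
  robot.camera('top'); print(robot.get_obs()['ft_force'].round(1))
E
```

```text
[-1.5  0.8  4.3]
[-1.4  1.   5.3]
[-1.4  1.8  5.4]
[-1.8  1.5  5.3]
[-1.6  1.3  5.6]
[-2.   1.8  4.3]
```

View pics/s5z.png

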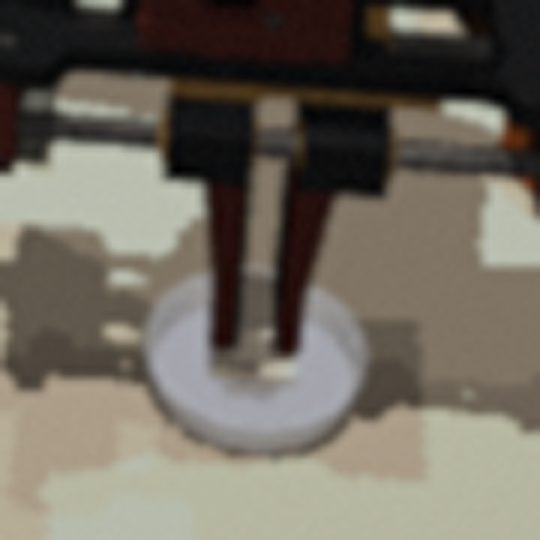

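Contact at about 5 N, and the block sits inside the dish. I'll ease up slightly and open.

```bash
python3 -m crank '{"linear":[[0,0,-0.03],[0,0,-0.04],[0,0,-0.04],[0,0,-0.04],[0,0,-0.04],[0,0,-0.04],[0,0,-0.04],[0,0,-0.04],[0,0,-0.04],[0,0,-0.04]],"twist":[[0,0,0],[0,0,0],[0,0,0],[0,0,0],[0,0,0],[0,0,0],[0,0,0],[0,0,0],[0,0,0],[0,0,0]],"grip":[0.9,0.9,0.7,0.6,0.5,0.4,0.3,0.2,0.2,0.2]}' 10; python3 go.py .5012 -.3592 .12 -32.5
```

```text
clock: 11.32
ee_pos: [0.5014, -0.3586, 0.0402]
ee_rot: [3.142, -0.0, -0.569]
ft_force: [-0.1, 0.1, -0.1]
opening: 0.0351
t 11.32 [ 0.5014 -0.3586  0.0402] [180.    -0.   -32.59] F [-0.1  0.1 -0.1] op 0.0351
lin cm [ 0.01  0.06 -7.98] twist [ 0.   -0.   -0.09]
```

```bash
python3 -m crank '{"linear":[[0,0,-0.3],[0,0,-1],[0,0,-2],[0,0,-3],[0,0,-4.5],[0,0,-6],[0,0,-8],[0,0,-10],[0,0,-12],[0,0,-13.5],[0,0,-14],[0,0,-14]],"twist":[[0,0,0],[0,0,0],[0,0,0],[0,0,0],[0,0,0],[0,0,0],[0,0,0],[0,0,0],[0,0,0],[0,0,0],[0,0,0],[0,0,0]],"grip":[0.2,0.2,0.2,0.2,0.2,0.2,0.1,0,0,0,0,0]}' 10;  python3 - <<'E'
from h import *
s=shot('scene');t=shot('top');p=shot('wrist','w6.png')
c=cv2.resize(s['img'][260:350,330:420],None,fx=6,fy=6,interpolation=cv2.INTER_CUBIC);cv2.imwrite('pics/s6z.png',c[:,:,::-1])
for q in(p,s,t):
    X,u,v=cloud(q)
    m=(np.hypot(X[:,0]-.501,X[:,1]+.359)<.024)
    m1=m&(X[:,2]>.026)&(X[:,2]<.05)
    if m1.sum()>5: print('rib',m1.sum(),X[m1].mean(0).round(4),np.percentile(X[m1,2],[10,50,90]).round(4))
    m=(np.hypot(X[:,0]-.501,X[:,1]+.359)<.05)&(X[:,2]>.0085)&(X[:,2]<.0145)
    if m.sum()>5:print('dish',m.sum(),cv2.minEnclosingCircle((X[m,:2]*1000).astype(np.float32)))
E
```

```text
clock: 12.32
ee_pos: [0.5022, -0.3592, 0.1834]
ee_rot: [3.141, -0.005, -0.569]
ft_force: [0.3, 0.2, 0.5]
opening: 0.0438
rib 313 [ 0.5027 -0.3587  0.0315] [0.0304 0.0317 0.0327]
dish 2937 ((502.7576904296875, -360.0036315917969), 34.1365852355957)
rib 75 [ 0.4986 -0.3609  0.0319] [0.0293 0.0324 0.0335]
dish 527 ((501.1722106933594, -360.2266540527344), 35.44331359863281)
rib 41 [ 0.5008 -0.3573  0.0317] [0.0289 0.0318 0.034 ]
dish 259 ((501.51629638671875, -359.3350524902344), 34.27485275268555)
```

View pics/s6z.png

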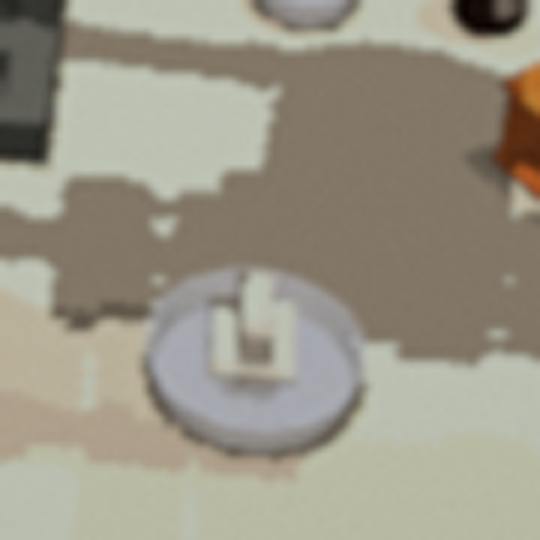

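View pics/w6.png

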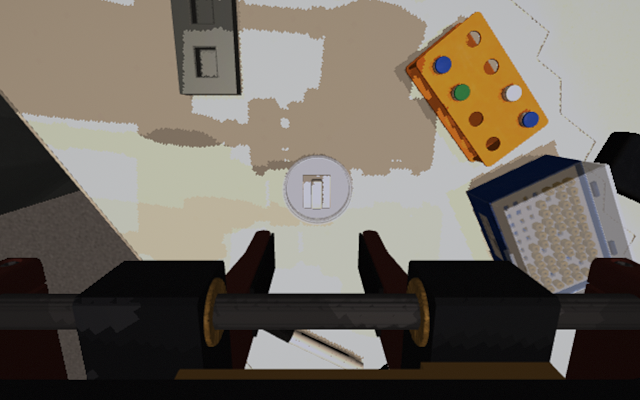

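The block stands upright in the middle of the dish with its rib top at 32 mm, as expected. Now the lid: I'll move above the handle.

```bash
python3 go.py .4815 .083 .2 -8
```

```text
t 12.47 [ 0.5011 -0.3584  0.1791] [-1.7999e+02  1.0000e-01 -3.2590e+01] F [-0.3  0.3  0.1] op 0.044
lin cm [-25.43 -36.13  -2.04] twist [ -0.03   0.09 -24.59]
```

```bash
python3 -m crank '{"linear":[[-1,-1.4,-0.5],[-3,-4.3,-1],[-5.3,-7.5,-2],[-7.6,-10.8,-2],[-9.9,-14,-2],[-12.2,-17.4,-2],[-14.5,-20.6,-2],[-16.8,-23.9,-2],[-19.1,-27.1,-2],[-21.4,-30.4,-2],[-23.5,-33.4,-2],[-25,-35.5,-2]],"twist":[[0,0,-1],[0,0,-3],[0,0,-5],[0,0,-7],[0,0,-9],[0,0,-11],[0,0,-13],[0,0,-15],[0,0,-18],[0,0,-20],[0,0,-22],[0,0,-24]],"grip":[0,0,0,0,0,0,0,0,0,0,0,0]}' 10
python3 -m crank '{"linear":[[-0.3,-0.5,0],[-0.3,-0.5,0],[-0.3,-0.5,0]],"twist":[[0,0,-0.6],[0,0,-0.6],[0,0,-0.6]],"grip":[0,0,0]}'
python3 - <<'E'
from h import *
from go import *
st()
p=shot('wrist','w7.png');s=shot('scene');t=shot('top')
for q,n in((p,'w'),(s,'s'),(t,'t')):
    X,u,v=cloud(q)
    m=(np.hypot(X[:,0]-.4815,X[:,1]-.083)<.06)&(X[:,2]>.098)&(X[:,2]<.125)
    if m.sum()>9:
        r=cv2.minAreaRect((X[m,:2]*1000).astype(np.float32));print(n,m.sum(),np.round(r[0],1),np.round(r[1],1),round(r[2],1),np.percentile(X[m,2],[5,50,95]))
E
```

```text
clock: 13.47
ee_pos: [0.4809, 0.078, 0.1988]
ee_rot: [-3.141, 0.002, -0.146]
ft_force: [0.2, -0.4, 0.2]
opening: 0.0436
clock: 13.72
ee_pos: [0.4795, 0.08, 0.1993]
ee_rot: [3.141, 0.001, -0.14]
ft_force: [0.2, -0.3, -0.9]
opening: 0.0442
t 13.72 [0.4795 0.08   0.1993] [ 1.7994e+02  7.0000e-02 -8.0000e+00] F [ 0.2 -0.3 -0.9] op 0.0442
w 1719 [483.3  83.8] [99.2 10. ] 82.0 [0.10633057 0.11279028 0.11438289]
s 96 [480.8  81. ] [96.5  9.5] 81.9 [0.10121159 0.11269712 0.11574529]
t 92 [478.3  59.3] [50.9  9.7] 81.7 [0.10663473 0.11275835 0.11611321]
```

View pics/w7.png

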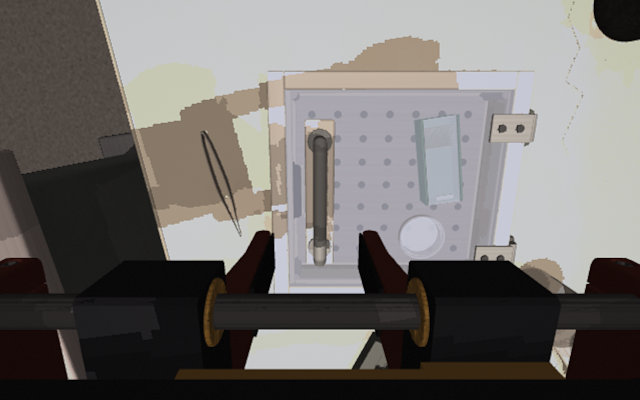

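Wrist view: the handle bar runs vertically at column 319 (rows 130–265), centred between the fingers (273 and 363). The measured centre is (0.4825, 0.083), z about 0.109, axis at 82°. I'll descend around it.

```bash
python3 go.py .4825 .083 .109 -8; python3 -m crank '{"linear":[[0.1,-0.1,1],[0.2,-0.2,2.5],[0.2,-0.3,4],[0.2,-0.3,5.5],[0.2,-0.3,7],[0.2,-0.3,8.2],[0.2,-0.3,8.8],[0.2,-0.3,9],[0.2,-0.3,9]],"twist":[[0,0,0],[0,0,0],[0,0,0],[0,0,0],[0,0,0],[0,0,0],[0,0,0],[0,0,0],[0,0,0]],"grip":[0,0,0,0,0,0,0,0,0]}';python3 go.py .4825 .083 .109 -8; python3 - <<'E'
from h import *
p=shot('wrist','w8.png')
s=shot('scene')
c=cv2.resize(s['img'][100:260,200:400],None,fx=3.5,fy=3.5,interpolation=cv2.INTER_CUBIC);cv2.imwrite('pics/s8z.png',c[:,:,::-1])
E
```

```text
t 13.87 [0.4799 0.0791 0.1998] [ 1.7997e+02  3.0000e-02 -8.1200e+00] F [0.6 0.4 0. ] op 0.0438
lin cm [ 0.21 -0.42  9.08] twist [ 0.03  0.03 -0.12]
clock: 14.62
ee_pos: [0.4821, 0.0829, 0.1098]
ee_rot: [3.141, 0.001, -0.14]
ft_force: [0.1, 0.3, -0.2]
opening: 0.0437
t 14.62 [0.4821 0.0829 0.1098] [ 1.7999e+02  4.0000e-02 -8.0200e+00] F [ 0.1  0.3 -0.2] op 0.0437
lin cm [ 0.04 -0.01  0.08] twist [ 0.01  0.04 -0.02]
```

View pics/s8z.png

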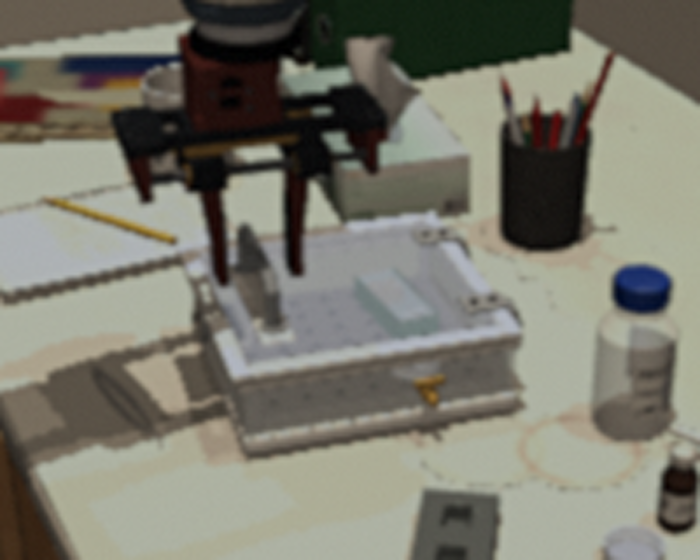

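View pics/w8.png

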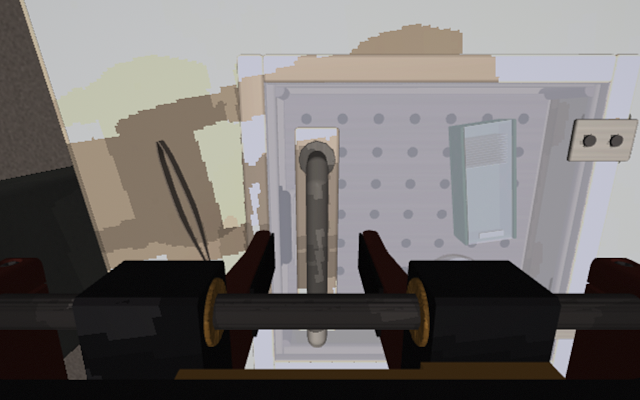

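The fingers straddle the bar (bar column 317, fingers 273 and 362). Closing.

```bash
python3 -m crank '{"linear":[[0,0,0.05],[0,0,0.05],[0,0,0.05],[0,0,0.05],[0,0,0.05],[0,0,0.05],[0,0,0.05],[0,0,0.05],[0,0,0.05]],"twist":[[0,0,0],[0,0,0],[0,0,0],[0,0,0],[0,0,0],[0,0,0],[0,0,0],[0,0,0],[0,0,0]],"grip":[0.3,0.5,0.7,0.8,1,1,1,1,1]}' 55;python3 go.py .4825 .083 .109 -8
```

```text
clock: 15.47
ee_pos: [0.4824, 0.0833, 0.1099]
ee_rot: [-3.141, -0.001, -0.139]
ft_force: [0.5, -0.3, 0.3]
opening: 0.0086
t 15.47 [0.4824 0.0833 0.1099] [-1.7999e+02 -3.0000e-02 -7.9800e+00] F [ 0.5 -0.3  0.3] op 0.0086
lin cm [0.02 0.02 0.09] twist [-0.01 -0.03  0.02]
```

```bash
python3 -m crank '{"linear":[[0.02,0,-0.05],[0.04,0,-0.1],[0.06,0,-0.16],[0.08,0,-0.25],[0.09,0,-0.33],[0.09,0,-0.33]],"twist":[[0,-0.2,0],[0,-0.4,0],[0,-0.6,0],[0,-0.9,0],[0,-1.15,0],[0,-1.15,0]],"grip":[1,1,1,1,1,1]}' 58;python3 go.py .4825 .083 .109 -8
```

```text
clock: 15.97
ee_pos: [0.4825, 0.0832, 0.1103]
ee_rot: [3.141, 0.024, -0.139]
ft_force: [5.5, 1.5, -15.7]
opening: 0.0086
t 15.97 [0.4825 0.0832 0.1103] [179.98   1.36  -7.98] F [  5.5   1.5 -15.7] op 0.0086
lin cm [0.01 0.02 0.13] twist [0.02 1.36 0.02]
```

```bash
python3 -m crank '{"linear":[[0.02,0,-0.05],[0.03,0,-0.1],[0.05,0,-0.16],[0.05,0,-0.16]],"twist":[[0,-0.2,0],[0,-0.4,0],[0,-0.6,0],[0,-0.6,0]],"grip":[1,1,1,1]}' 60;python3 go.py .4825 .083 .109 -8
```

```text
clock: 16.3
ee_pos: [0.4828, 0.0831, 0.1115]
ee_rot: [3.141, 0.035, -0.139]
ft_force: [4.8, 1.8, -14.8]
opening: 0.009
t 16.3 [0.4828 0.0831 0.1115] [179.97   2.01  -7.99] F [  4.8   1.8 -14.8] op 0.009
lin cm [-0.02  0.02  0.25] twist [0.03 2.01 0.02]
```

```bash
python3 -m crank '{"linear":[[0.02,0,-0.05],[0.03,0,-0.1],[0.05,0,-0.16],[0.05,0,-0.16]],"twist":[[0,-0.2,0],[0,-0.4,0],[0,-0.6,0],[0,-0.6,0]],"grip":[1,1,1,1]}' 60;python3 go.py .4825 .083 .109 -8
```

```text
clock: 16.63
ee_pos: [0.4842, 0.0829, 0.1161]
ee_rot: [3.142, 0.042, -0.139]
ft_force: [3.5, 1.4, -6.3]
opening: 0.0081
t 16.63 [0.4842 0.0829 0.1161] [180.     2.39  -7.99] F [ 3.5  1.4 -6.3] op 0.0081
lin cm [-0.14  0.02  0.72] twist [0.   2.39 0.01]
```

The seal is giving way: force fell from 15.7 N to 6.3 N with only about 6 mm of rise. Continuing slowly.

```bash
python3 -m crank '{"linear":[[0.02,0,-0.08],[0.05,0,-0.16],[0.07,0,-0.25],[0.09,0,-0.33],[0.12,0,-0.41],[0.14,0,-0.49],[0.17,0,-0.57],[0.19,0,-0.66],[0.19,0,-0.66]],"twist":[[0,-0.3,0],[0,-0.57,0],[0,-0.86,0],[0,-1.15,0],[0,-1.43,0],[0,-1.72,0],[0,-2,0],[0,-2.3,0],[0,-2.3,0]],"grip":[1,1,1,1,1,1,1,1,1]}' 60;python3 go.py .4825 .083 .109 -8
python3 - <<'E'
from h import *
s=shot('scene');shot('wrist','w9.png')
c=cv2.resize(s['img'][100:260,200:400],None,fx=3.5,fy=3.5,interpolation=cv2.INTER_CUBIC);cv2.imwrite('pics/s9z.png',c[:,:,::-1])
E
```

```text
clock: 17.38
ee_pos: [0.4863, 0.0826, 0.1225]
ee_rot: [3.142, 0.082, -0.139]
ft_force: [3.9, 1.1, -3.6]
opening: 0.0088
t 17.38 [0.4863 0.0826 0.1225] [180.     4.7   -7.99] F [ 3.9  1.1 -3.6] op 0.0088
lin cm [-0.27  0.02  1.37] twist [0.   4.7  0.01]
```

View pics/s9z.png

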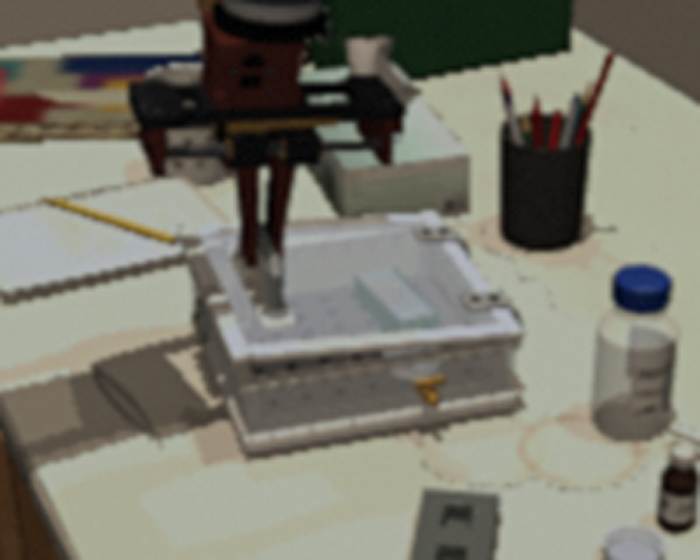

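The lid is off its seal with the front slightly up, following smoothly. Continuing along the arc.

```bash
python3 -m crank '{"linear":[[0.04,0,-0.16],[0.09,0,-0.33],[0.14,0,-0.5],[0.19,0,-0.66],[0.3,0,-0.98],[0.41,0,-1.3],[0.53,0,-1.62],[0.66,0,-1.94],[0.79,0,-2.25],[0.88,0,-2.45],[0.95,0,-2.6],[0.95,0,-2.6]],"twist":[[0,-0.57,0],[0,-1.15,0],[0,-1.72,0],[0,-2.3,0],[0,-3.4,0],[0,-4.6,0],[0,-5.7,0],[0,-6.9,0],[0,-8,0],[0,-8.7,0],[0,-9.3,0],[0,-9.3,0]],"grip":[1,1,1,1,1,1,1,1,1,1,1,1]}' 60;python3 go.py .4825 .083 .109 -8
python3 - <<'E'
from h import *
s=shot('scene');p=shot('wrist','w10.png');t=shot('top')
c=cv2.resize(s['img'][100:260,200:400],None,fx=3.5,fy=3.5,interpolation=cv2.INTER_CUBIC);cv2.imwrite('pics/s10z.png',c[:,:,::-1])
H=np.array([.646,.060]);bx=np.array([np.cos(np.radians(8)),-np.sin(np.radians(8))]);by=np.array([bx[1]*-1,bx[0]])
for q,n in((p,'w'),(s,'s'),(t,'t')):
    X,u,v=cloud(q); a=(X[:,:2]-H)@bx; b=(X[:,:2]-H)@by
    for lo,hi in [(-.21,-.185),(-.12,-.1),(-.1,-.05),(-.05,-.02)]:
        m=(a>lo)&(a<hi)&(abs(b)<.1)&(X[:,2]>.075)&(X[:,2]<.135)
        if m.sum()>15: print(n,(lo,hi),m.sum(),'a',np.median(a[m]).round(3),'z',np.percentile(X[m,2],[10,50,90]).round(4))
    m=(a>-.19)&(a<-.015)&(abs(b)<.095)&(X[:,2]>.07)&(X[:,2]<.125)&(X[:,2]-.072< -a*.45+.002)
    if m.sum()>30: print('slope',np.polyfit(a[m],X[m,2],1))
    f=robot.landmark_of(q,'lid_front')
    for k in f[:2]: print(n,k['score'],w(q,k['xy']).round(4))
E
```

```text
clock: 18.48
ee_pos: [0.4979, 0.081, 0.1479]
ee_rot: [-3.142, 0.245, -0.139]
ft_force: [3.5, 1.6, -5.3]
opening: 0.0084
t 18.48 [0.4979 0.081  0.1479] [-180.     14.03   -7.99] F [ 3.5  1.6 -5.3] op 0.0084
lin cm [-0.56  0.02  4.15] twist [0.000e+00 1.403e+01 1.000e-02]
w (-0.21, -0.185) 4741 a -0.191 z [0.1183 0.1197 0.121 ]
w (-0.12, -0.1) 7761 a -0.11 z [0.097  0.0992 0.1013]
w (-0.1, -0.05) 22283 a -0.072 z [0.0855 0.09   0.0953]
w (-0.05, -0.02) 15992 a -0.035 z [0.0781 0.0811 0.0838]
slope [-0.24530322  0.07236651]
w 0.85 [0.3861 0.0543 0.0049]
s (-0.21, -0.185) 252 a -0.194 z [0.1181 0.1206 0.1226]
s (-0.12, -0.1) 268 a -0.11 z [0.0974 0.0997 0.102 ]
s (-0.1, -0.05) 670 a -0.075 z [0.0863 0.0912 0.0965]
s (-0.05, -0.02) 390 a -0.035 z [0.0788 0.0818 0.0847]
slope [-0.24925699  0.07290475]
s 0.56 [0.4561 0.0831 0.121 ]
s 0.44 [0.4921 0.072  0.1572]
t (-0.21, -0.185) 275 a -0.192 z [0.1175 0.1201 0.1225]
t (-0.12, -0.1) 287 a -0.11 z [0.0964 0.0994 0.1022]
t (-0.1, -0.05) 748 a -0.075 z [0.0855 0.0908 0.096 ]
t (-0.05, -0.02) 412 a -0.035 z [0.0777 0.0815 0.0849]
slope [-0.24635288  0.07253916]
t 0.81 [0.4462 0.0111 0.4782]
```

View pics/s10z.png

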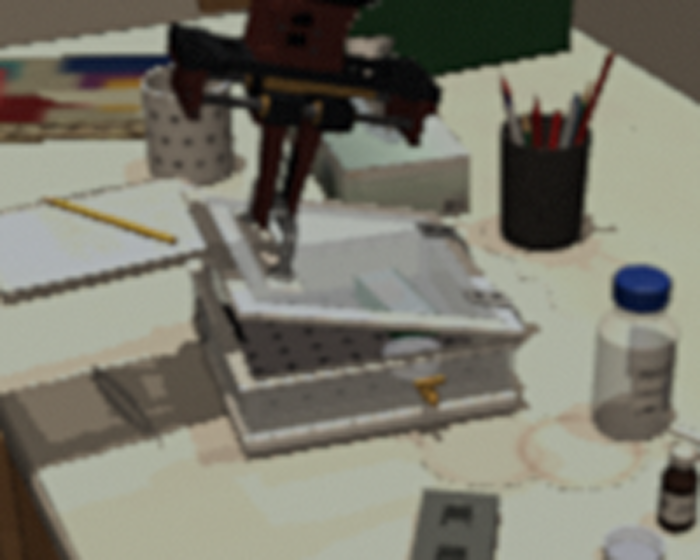

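View pics/w10.png

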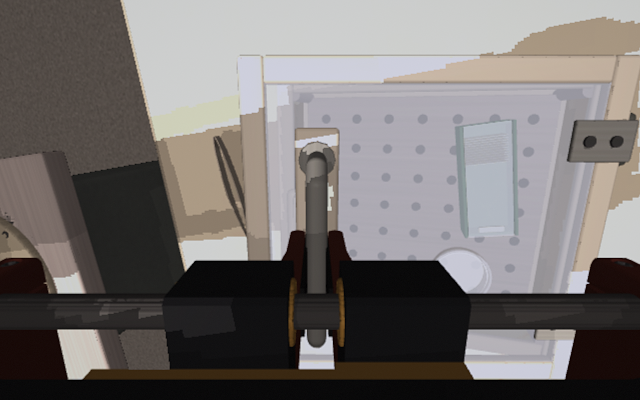

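The plane fit to the lid gives tan θ of about 0.247, so θ is about 0.242 (target 0.245). I'll hold still and recheck everything.

```bash
python3 -m crank '{"linear":[[0,0,0],[0,0,0],[0,0,0],[0,0,0],[0,0,0],[0,0,0]],"twist":[[0,0,0],[0,0,0],[0,0,0],[0,0,0],[0,0,0],[0,0,0]],"grip":[1,1,1,1,1,1]}' 60
python3 - <<'E'
from h import *
t=shot('top','t11.png');s=shot('scene','s11.png')
for q in (t,s):
    X,u,v=cloud(q)
    m=(np.hypot(X[:,0]-.501,X[:,1]+.359)<.024)&(X[:,2]>.026)&(X[:,2]<.05)
    print('rib',m.sum(),X[m].mean(0).round(4))
    for n in ['petri_large','petri_spare','stain_vial','dye_vial','tweezers']:
        f=robot.landmark_of(q,n)
        if f: print(n,round(f[0]['score'],2),np.round(f[0]['xy'],1))
print(robot.get_obs()['ee_pos'],robot.get_obs()['qd'].round(4))
E
```

```text
clock: 19.28
ee_pos: [0.4978, 0.0811, 0.1477]
ee_rot: [-3.142, 0.243, -0.139]
ft_force: [5.2, 0.8, -5.4]
opening: 0.0086
rib 40 [ 0.5005 -0.3581  0.0314]
petri_large 0.6 [406.5 212.7]
petri_spare 0.69 [353.9 170.4]
stain_vial 0.69 [232.1 203.4]
rib 74 [ 0.4987 -0.3608  0.0317]
petri_large 0.93 [372.1 324.2]
petri_spare 0.76 [380.  262.8]
stain_vial 0.72 [392.7 250.9]
dye_vial 0.57 [412.9 261.5]
tweezers 0.48 [236.7 217.4]
[0.49777208 0.08105023 0.14774949] [ 0.0007  0.0001  0.0014  0.0011 -0.001  -0.0001]
```

View pics/s11.png

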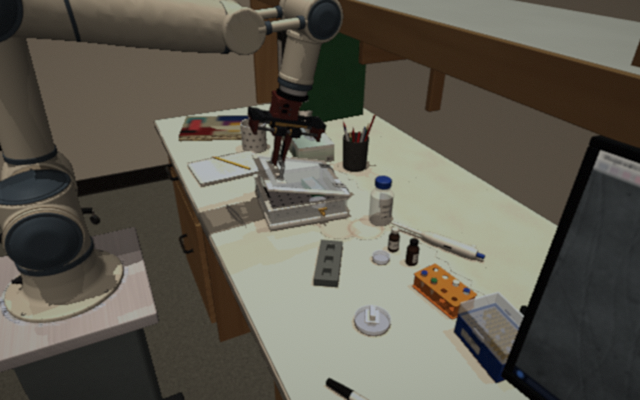

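The block is upright in the dish at (372,320), the lid is held steady, and the bystanders are at their starting pixels. Handing in.

```bash
python3 -c "
from workcell import robot
print(robot.hand_in())"
```

```text
the job is handed in; nothing more can be done
None
```

The job is done in the order asked and handed in at about 20 s, well inside the 64 s limit.

- **Block:** I lifted it out of the mould by its rib, set it upright in the middle of the large petri dish and let go. All three cameras put the rib top at about 32 mm, the height expected for a block standing in the dish.
- **Lid:** I gripped the handle and pulled slowly. The downward force on the gripper read up to about 16 N, then dropped as the seal gave way, with no jump beyond about 5 mm. The last fit gave an opening of about 0.242 rad, so the front edge is about 5 cm up. The arm was holding it still with a 60 N grip.
- **Other things:** The dishes, vials and tweezers showed at their starting positions in the last scene picture, to within 1–2 pixels.

Not every check agreed:
- **Missed detections:** In the last top view the networks mistook something on the box for the stain vial, and missed the dye vial and the tweezers. For those I rely on the scene camera.
- **Lid front point:** The network's lid-front point was unreliable in the wrist and top views. I took the lid angle from depth data instead; all three cameras agreed to within 0.004 rad.

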